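Put the padlock from under the top tray into the lock box

TASK

First open the steel lock box: lift its sliding lid by the handle over the catch ridge and slide it all the way back. Then lift the top tray off the nested pair by its handle, keeping it level with the small tin in it, set it down upright on the cork mat, centred and lined up with it, and take the padlock that lay underneath and put it inside the lock box. Finally slide the lid fully shut so that it drops down behind its ridge, leaving the lower tray and everything else where they are.

Things in the scene. Friction and masses are not known exactly. Their poses are not given: they have to be found in the camera images.
- keybox: steel lock box fixed to the bench, 240 (x) x 150 (y) x 65 mm high; origin at the centre of its underside, z up. Its lid slides along the box's own x. The front half (-x) is an open well under the lid, the rear half (+x) is a solid deck at 65 mm. Two 5 mm thick side rails run the whole length at y = +-72.5 mm and rise to 87 mm. A catch ridge across the box, 6 mm high over the deck (top at 71 mm), lies from x = -2 to +4 mm.
- well (a point): centre of the inner floor of the lock box's well (axes as the box); at box x = -60, y = 0, 4 mm above the box's underside. The well is 107 (x) x 140 (y) mm inside and its mouth is at 65 mm height over the underside
- lid (a joint): travel of the lid along the box's +x, m: 0 shut, 0.112 fully back (well uncovered). It slides with about 1 N of friction. With the lid down the ridge stops it after 2 mm; it must be lifted more than 6 mm to pass
- lid_panel (a joint): height by which the lid is lifted straight up, m: 0 down (shut), at most 0.014; it sinks by its own weight (3 N). Slid back and let go, it rests on the ridge at 0.006; slid to shut, it drops to 0 by itself when let go. The lid cannot tilt or come off
- lid_grip (a point): grip point on the lid's handle, axes as the box: a plain upright aluminium block at the centre of the lid, 16 mm (box x) x 50 mm (box y), 36 mm tall over the lid plate, its top 12 mm above this point and the lid plate 24 mm below it. The lid plate is 114 (x) x 136 (y) x 4 mm
- top_tray: upper of two nested steel trays: body 178 (x) x 124 (y) x 26 mm, 3 mm walls and floor, with a flat 4 mm rim 210 x 158 mm at 22 to 26 mm height by which it hangs in the lower tray; 0.35 kg. Origin at the centre of its underside, z up. It hangs with about 6 mm clearance on each side, its underside 28 mm above that of the lower tray
- tray_grip (a point): middle of the top tray's handle, axes as the tray: a straight bar along tray x, 104 mm long, 14 mm wide (y) and 14 mm high, 69 mm above the tray's underside, carried by two 12 mm posts at x = +-46 mm
- tin: small round dark steel tin, 44 mm diameter, 20 mm high, loose in the top tray beside its handle; origin at the centre of its underside
- lower_tray: lower steel tray, 198 (x) x 146 (y) x 50 mm high, 4 mm walls and floor, 0.9 kg, loose on the bench; origin at the centre of its underside
- padlock: brass padlock lying flat on the lower tray's floor, hidden under the top tray: body 34 (x) x 40 (y) x 18 mm, with a steel shackle 7 mm thick reaching to x = +48 mm; about 0.18 kg. Origin at the centre of the body's underside, z up
- mat: empty cork mat fixed to the bench, 230 (x) x 180 (y) x 4 mm; origin at the centre of its underside, so its top is 4 mm higher
- lunch_box: bystander: closed blue plastic lunch box 126 x 182 x 64 mm, origin at the centre of its underside
- shoehorn: bystander: green plastic shoehorn lying flat, 182 mm long, 34 mm wide, 6 mm thick, origin near its middle
- shoe_brush: bystander: shoe brush 140 x 45 x 40 mm, origin at the centre of its underside
- polish_jar: bystander: small amber glass jar, 48 mm diameter, 50 mm high, origin at the centre of its underside
- dish: bystander: small white ceramic dish, 60 mm diameter, 28 mm high, origin at the centre of its underside
- vase: bystander: white ceramic vase, 90 mm diameter, 140 mm high, origin at the centre of its underside
Mind the look-alikes: they are no part of the job. Of the things like the tin, leave any that is green; of the rest the smaller one is meant.

How it is judged (in metres and radians):
On the way, in this order (a step that is already met when the one before it is completed fails the run):
1. the lid is slid right back, the top tray still in place (value of joint lid above 0.1 m and horizontal distance between top_tray and lower_tray below 0.02 m), for 0.1 s.
2. the top tray stands upright on the cork mat, let go, with the tin in it (x of top_tray in the frame of mat between -0.035 and 0.035 m and y of top_tray in the frame of mat between -0.035 and 0.035 m and z of top_tray in the frame of mat below 0.009 m and angle between the x axis of top_tray and the x axis of mat, either way round below 0.3 rad and angle between top_tray's own z axis and vertical below 0.06 rad and x of tin in the frame of top_tray between -0.085 and 0.085 m and y of tin in the frame of top_tray between -0.06 and 0.06 m and z of tin in the frame of top_tray below 0.03 m and contact force between the fingers and top_tray below 0.2 N), for 0.2 s.
3. the padlock lies in the lock box's well, let go (x of padlock in the frame of well between -0.055 and 0.055 m and y of padlock in the frame of well between -0.07 and 0.07 m and z of padlock in the frame of well between -0.004 and 0.03 m and contact force between the fingers and padlock below 0.2 N and linear speed of padlock below 0.05 m/s), for 0.1 s.
At the end, for the whole second after the job is handed in: Padlock in the lock box's well; lid shut within 5 mm and down within 3 mm; top tray upright on the cork mat, its centre within 35 mm of the mat's along each mat axis, lined up within 0.3 rad (either way round), the tin still in it; all at rest (x of padlock in the frame of well between -0.055 and 0.055 m and y of padlock in the frame of well between -0.07 and 0.07 m and z of padlock in the frame of well between -0.004 and 0.03 m and x of top_tray in the frame of mat between -0.035 and 0.035 m and y of top_tray in the frame of mat between -0.035 and 0.035 m and z of top_tray in the frame of mat below 0.009 m and angle between the x axis of top_tray and the x axis of mat, either way round below 0.3 rad and angle between top_tray's own z axis and vertical below 0.06 rad and x of tin in the frame of top_tray between -0.085 and 0.085 m and y of tin in the frame of top_tray between -0.06 and 0.06 m and z of tin in the frame of top_tray below 0.03 m and value of joint lid below 0.005 m and value of joint lid_panel below 0.003 m and linear speed of each of padlock, top_tray below 0.03 m/s); the robot touches nothing.
It fails at once if a bystander is pushed more than 30 mm (distance of any of lunch_box, shoehorn, shoe_brush, polish_jar, dish, vase from where it was at the start of the episode above 0.03 m).
It fails at once if a bystander jar, dish or vase is tipped over (angle between any of polish_jar, dish, vase's own z axis and vertical above 0.5 rad).
It fails at once if the lower tray is shifted by more than 40 mm (distance of lower_tray from where it was at the start of the episode above 0.04 m).
It fails at once if the top tray is tipped by more than 0.5 rad (angle between top_tray's own z axis and vertical above 0.5 rad).
It fails at once if the tin is spilled out of the top tray (distance between tin and top_tray above 0.12 m).
It also fails if it takes over 72 s, if anything falls off the work surface, if the arm or the gripper's body presses on something with over 40 N, if the wrist force passes 120 N, or if a joint passes its speed limit or range.

ROBOT

A 7-joint arm with a two-finger parallel gripper is mounted at the origin on the work surface. World frame = base frame: x ahead of the robot, y to its left, z up, the work surface at z = 0. Lengths are in m, angles in degrees, forces in N, time in s.
With the tool pointing down it reaches from about 0.425 to 0.875 m from the base axis. Payload 4.7 kg.
Tool frame: the origin (TCP) lies on the front face of the gripper's body, between the roots of the fingers; the fingertips stand 70 mm ahead of it and the grasp point (between the pads) lies 51 mm ahead of it; z points along the fingers, y is the direction in which the jaws open and shut (so a half turn about z gives the same grasp; the last joint's range is limited). The gripper opens to 87 mm and grips with 3 to 60 N. Pads are 19 mm wide; open, the fingers measure 117 mm over their backs; the gripper's body (75 mm by 190 mm) begins 51 mm behind the grasp point.
Start: joints at [-74.651, 18.392, -4.016, 83.108, 1.295, 78.541, -3.26], TCP at [0.163, 0.629, 0.292] pointing down, gripper open.
Joint ranges: [-163.93, 163.93], [-17.29, 119.83], [-79.2, 71.16], [3.27, 140.29], [-89.18, 269.18], [5.43, 117.66], [-154.24, 154.24]. Speed limits (degrees/s): [147.25, 147.25, 180, 180, 180, 180, 180].

INTERFACE

Orientations are given as [roll, pitch, yaw] about the fixed x, y, z axes, in that order (R = Rz(yaw) Ry(pitch) Rx(roll)).
In Python, from cell import env gives the robot as it stands.
- The arm moves only by the tool drive_tool, never from a script. Its argument "commands" is a list of rows, each a list of 7 numbers: the shift along the tool's x, y, z in cm, then the turn, a rotation vector about the tool's x, y, z in degrees, then the opening, from 0 (shut) to 1 (fully open). In form: [[tx, ty, tz, rx, ry, rz, hand], ...]. A call has 1 to 20 rows; each row shifts and turns the commanded pose from where the row before left it, along the tool's axes as they then stand; what a row does not reach is not made up. A row lasts 1/12 s, in which the tool goes at most 41.7 mm and 7.16 degrees, less where a joint would pass 70% of its speed; a pose out of reach is approached as far as the arm can. A call is refused whole if a number of a shift passes 4.17 or a number of a turn 7.16, either way. A call with a gripper value outside its range is refused whole. The fingers move at their own pace and stop on an object; "force" is the grip in N (left out, the last holds). Time passes only in rows, so rows that do not move let the fingers close. It gives the time, the measured TCP pose, the force and the opening at its end, in the units of the state.
- env.get_obs(): the state, without advancing time (a new reading comes with each control period).
- env.read_camera(name): name is "side" or "top" or "wrist"; returns a dict with "img" (384x512x3 uint8, blue, green, red), "mtx" (3x3 intrinsics, pixels), "pose" (4x4, takes a point from camera to world coordinates). Camera axes: x right, y down, z forward; pixel columns grow to the right and rows downward; lengths in m; the calibration is good to about 2 mm. A picture is of the moment at which its call begins. There is no depth.
- env.sign_off(): hands the job in, once; it reports no verdict.
The state is a dict: "time_s": time; "qpos": joint angles; "joint_velocities": joint speeds; "effort": joint torques, N m; "tool_pos": TCP position; "tool_rot": TCP orientation; "force": force on the tool from outside, world axes, zero at the start; "wrist_torque": the same for the moment, N m; "grip_width": finger opening in m.
Only numpy, scipy, OpenCV 4.12 (cv2) and the standard library are available. Lean on these libraries where they do the work, as an engineer would, in place of code of your own. Each camera call takes 0.05 s, during which the arm holds its last target.

## Working session

There is one attempt and no reset: what is moved stays moved. The work goes in short steps, Python scripts to look and compute and a tool call to move; the robot and the scene stay as the last step left them, time stands still between calls to the robot, and variables do not carry over. Pictures are saved under pics/ and viewed, and the job is handed in when it is done.

Besides the shell and the picture viewer there is one more tool, called after "Request:" as a command line: name --pt "numbers of a row" for each row, then --argument value for the rest. drive_tool: Moves the arm, as the interface text tells. Its arguments: {"type":"object","properties":{"commands":{"type":"array"},"force":{"type":"number"}},"required":["commands"]}

```bash
ls; mkdir -p pics; cat > h.py <<'E'
import numpy as np, cv2
from cell import env
from scipy.spatial.transform import Rotation as R
def snap(name,fn):
    c=env.read_camera(name); cv2.imwrite('pics/'+fn+'.png',c['img']); np.savez('pics/'+fn+'.npz',mtx=c['mtx'],pose=c['pose']); return c
def load(fn):
    d=np.load('pics/'+fn+'.npz'); return d['mtx'],d['pose']
def ray(fn,u,v):
    K,T=load(fn); d=T[:3,:3]@np.linalg.inv(K)@np.array([u,v,1.]); return T[:3,3],d/np.linalg.norm(d)
def onz(fn,u,v,z):
    o,d=ray(fn,u,v); return o+d*(z-o[2])/d[2]
def tri(*obs):
    A=np.zeros((3,3));b=np.zeros(3);rs=[ray(*o) for o in obs]
    for o,d in rs:
        P=np.eye(3)-np.outer(d,d);A+=P;b+=P@o
    x=np.linalg.solve(A,b); return x,[np.linalg.norm((np.eye(3)-np.outer(d,d))@(x-o)) for o,d in rs]
def proj(fn,p):
    K,T=load(fn); q=np.linalg.inv(T)@np.append(p,1); q=K@q[:3]; return q[:2]/q[2]
def crop(fn,x0,y0,x1,y1,k,out):
    i=cv2.imread('pics/'+fn+'.png')[y0:y1,x0:x1]; cv2.imwrite('pics/'+out+'.png',cv2.resize(i,None,fx=k,fy=k,interpolation=cv2.INTER_CUBIC))
E
python3 - <<'E'
from h import *
for n in ['side','top','wrist']: snap(n,n+'0')
o=env.get_obs(); print(o)
for n in ['side','top','wrist']: print(load(n+'0'))
E
```

```text
pics
{'time_s': 0.15, 'qpos': array([-74.65079917,  18.42988729,  -4.01803481,  83.15768883,
         1.29474782,  78.5413646 ,  -3.26164499]), 'joint_velocities': array([-0.01025133, -0.14202662, -0.02289517, -0.1367543 , -0.0967456 ,
       -0.06642831, -0.12987311]), 'effort': array([-8.68679354e-05, -4.91798329e+01, -4.04678425e-01, -3.12876749e+01,
       -6.38494338e-02,  4.04496084e-02,  1.33356448e-04]), 'tool_pos': array([0.16313594, 0.62887383, 0.29141656]), 'tool_rot': array([-1.79916272e+02,  3.98930954e-03,  1.65460850e+02]), 'force': array([0.30417233, 0.3365834 , 0.20998715]), 'wrist_torque': array([-0.0182551 ,  0.0620268 , -0.03385243]), 'grip_width': 0.08706035649333803}
(array([[389.32519113,   0.        , 260.65155876],
       [  0.        , 389.32519113, 194.80771403],
       [  0.        ,   0.        ,   1.        ]]), array([[-0.96948739, -0.1554138 ,  0.18958049,  0.38797909],
       [-0.24499271,  0.58734656, -0.77136411,  0.85052642],
       [ 0.00853118, -0.79427361, -0.60750033,  0.74338578],
       [ 0.        ,  0.        ,  0.        ,  1.        ]]))
(array([[485.32733644,   0.        , 262.49420261],
       [  0.        , 485.32733644, 186.66033885],
       [  0.        ,   0.        ,   1.        ]]), array([[ 0.02414687, -0.99625373,  0.08303876,  0.46661099],
       [-0.99962671, -0.02299948,  0.01474657, -0.01390648],
       [-0.01278148, -0.08336384, -0.9964372 ,  1.95039372],
       [ 0.        ,  0.        ,  0.        ,  1.        ]]))
(array([[266.32325687,   0.        , 248.21040796],
       [  0.        , 266.32325687, 195.09725697],
       [  0.        ,   0.        ,   1.        ]]), array([[ 0.25166807,  0.93718274,  0.24156095,  0.09773685],
       [ 0.96781285, -0.24338906, -0.06403173,  0.64669657],
       [-0.00121614,  0.24990054, -0.96827075,  0.38442136],
       [ 0.        ,  0.        ,  0.        ,  1.        ]]))
```

View pics/side0.png

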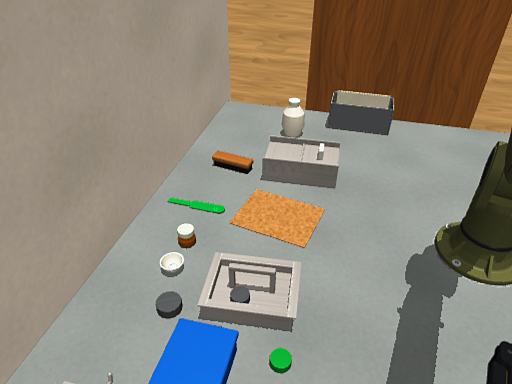

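View pics/top0.png

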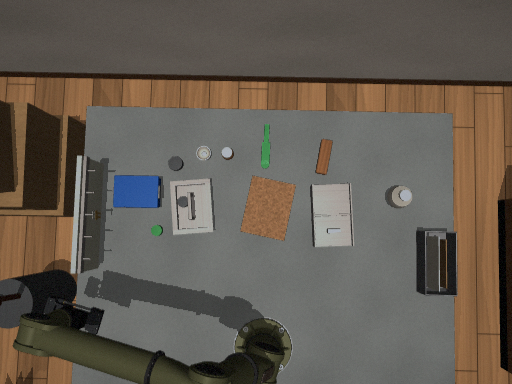

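View pics/wrist0.png

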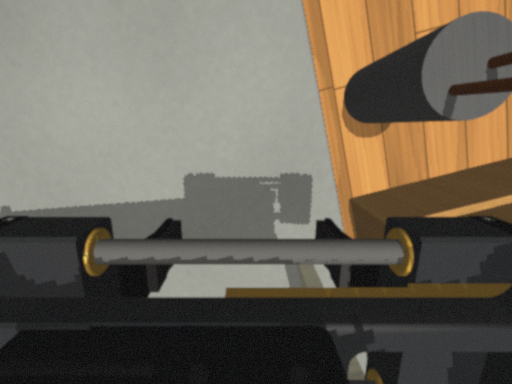

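```bash
python3 - <<'E'
from h import *
crop('side0',245,125,355,200,7,'c1'); crop('top0',300,170,370,260,6,'c2'); crop('side0',150,240,310,380,4.5,'c3'); crop('top0',135,140,305,250,4.7,'c4')
E
```

```text
(no output)
```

View pics/c1.png

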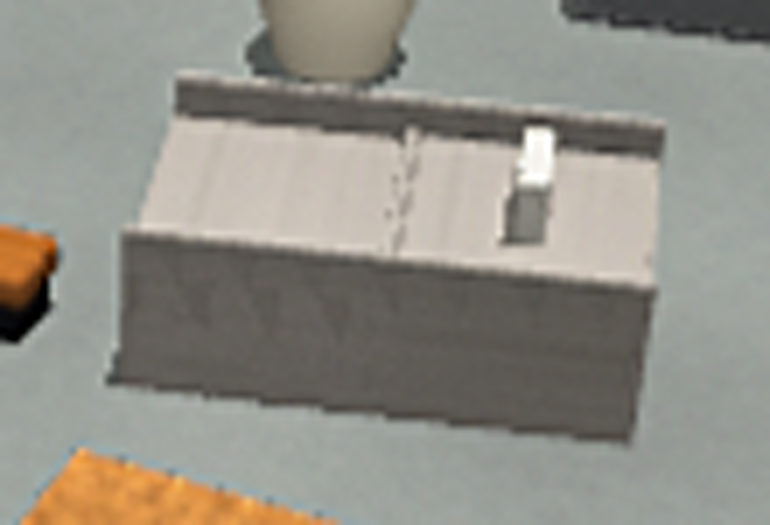

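View pics/c2.png

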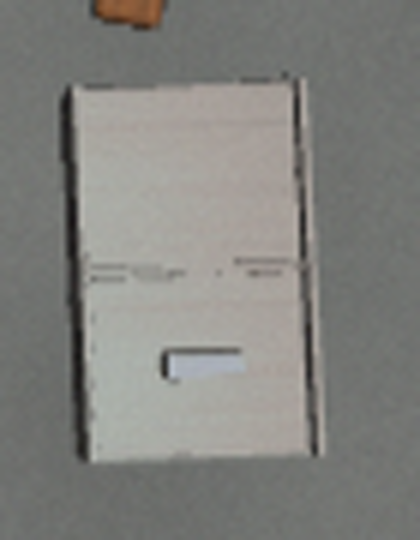

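View pics/c3.png

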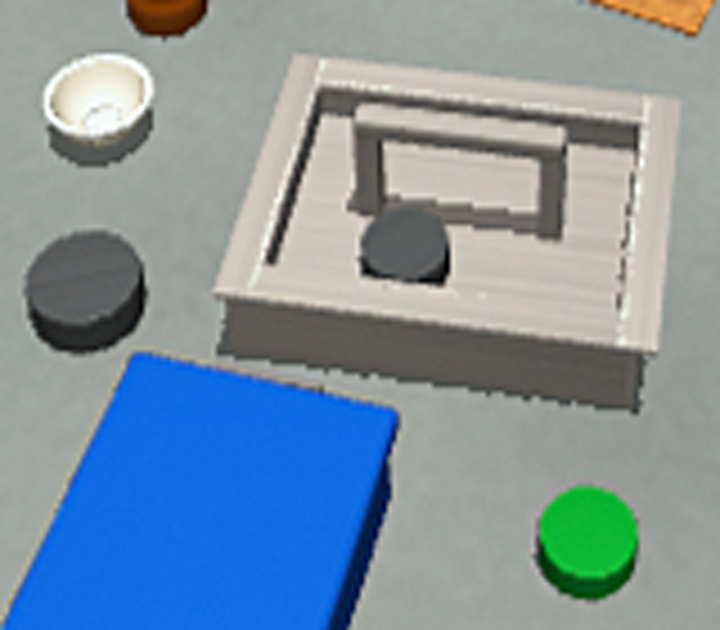

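View pics/c4.png

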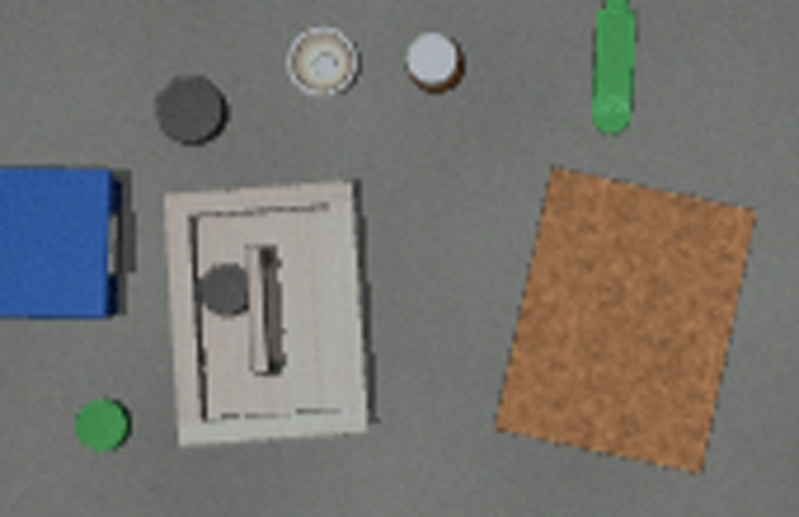

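```bash
python3 - <<'E'
from h import *
def s1(u,v): return ('side0',245+u/7-.43,125+v/7-.43)
def t2(u,v): return ('top0',300+u/6-.42,170+v/6-.42)
def s3(u,v): return ('side0',150+u/4.5-.4,240+v/4.5-.4)
def t4(u,v): return ('top0',135+u/4.7-.4,140+v/4.7-.4)
def P(n,a,b):
    x,e=tri(a,b); print(n,x.round(4),np.round(e,4)); return x
print('box')
P('rail +y far',s1(122,230),t2(68,87));P('rail +y near',s1(655,290),t2(88,460))
P('rail -y far',s1(178,75),t2(305,78));P('rail -y near',s1(665,123),t2(325,455))
h=P('handle top',s1(535,157),t2(206,365))
print('tray rim')
a=P('fl',s3(298,55),t4(352,182)); b=P('nl',s3(680,98),t4(367,430)); c=P('nr',s3(655,352),t4(181,444)); d=P('fr',s3(218,292),t4(166,195))
print((a+b+c+d)/4, np.degrees(np.arctan2((a-b)[1],(a-b)[0])),np.degrees(np.arctan2((d-c)[1],(d-c)[0])))
f=P('bar far',s3(358,112),t4(262,247)); n=P('bar near',s3(565,140),t4(262,372))
print(np.degrees(np.arctan2((f-n)[1],(f-n)[0])),(f+n)/2)
P('tin',s3(405,228),t4(225,290))
print('mat z=.004')
q=[onz(*t4(u,v),.004) for u,v in [(555,168),(755,211),(702,472),(498,430)]]
for x in q: print(x.round(4))
print(np.mean(q,0)); 
for i,j in [(0,3),(1,2)]: print(np.degrees(np.arctan2(*(q[i]-q[j])[[1,0]])))
crop('side0',220,180,335,250,6.5,'c5')
for p in q: print(proj('side0',p))
E
```

```text
box
rail +y far [ 0.6362 -0.1724  0.0876] [0.0001 0.0001]
rail +y near [ 0.3982 -0.1891  0.0848] [0.0005 0.0005]
rail -y far [ 0.6456 -0.3245  0.085 ] [0. 0.]
rail -y near [ 0.4061 -0.3393  0.085 ] [0.0005 0.0005]
handle top [ 0.4611 -0.2609  0.1021] [0.0005 0.0005]
tray rim
fl [0.6532 0.2237 0.0521] [0.0003 0.0003]
nl [0.4466 0.204  0.0539] [0.0001 0.0001]
nr [0.4316 0.359  0.0495] [0.0005 0.0005]
fr [0.6386 0.3795 0.0512] [0.0002 0.0002]
[0.54252223 0.29156922 0.05166286] 5.429921172834372 5.655058974634017
bar far [0.5949 0.2906 0.0936] [0.0011 0.0011]
bar near [0.4921 0.286  0.0975] [0.0003 0.0003]
2.5589166421024685 [0.54346656 0.28828421 0.09553428]
tin [0.5609 0.326  0.0579] [0.0012 0.0012]
mat z=.004
[0.6737 0.0556 0.004 ]
[ 0.6406 -0.1166  0.004 ]
[ 0.4174 -0.0758  0.004 ]
[0.4487 0.0983 0.004 ]
[ 0.54508869 -0.0096454   0.004     ]
-10.740724234663158
-10.354866018410993
[229.77771818 221.29148302]
[256.17789231 188.53796442]
[324.61675164 207.66757153]
[305.21944055 245.67143705]
```

View pics/c5.png

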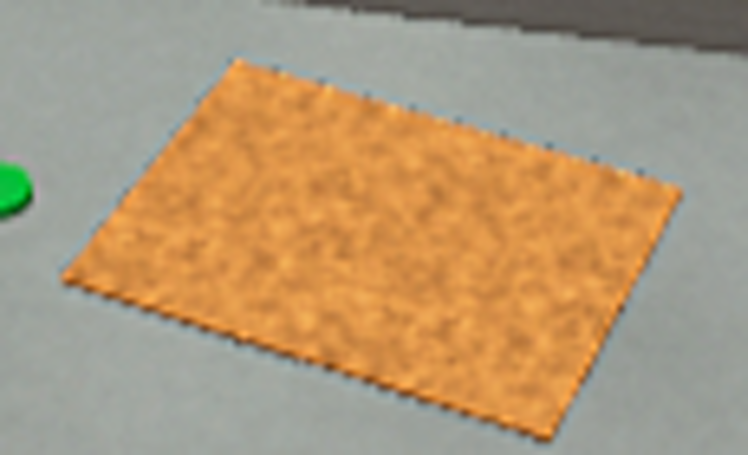

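```bash
cat >> h.py <<'E'
from scipy.linalg import logm, expm
def pose(p,yaw):
    T=np.eye(4);T[:3,:3]=R.from_euler('xyz',[180,0,yaw],degrees=True).as_matrix();T[:3,3]=p;return T
def cur():
    o=env.get_obs();T=np.eye(4);T[:3,:3]=R.from_euler('xyz',o['tool_rot'],degrees=True).as_matrix();T[:3,3]=o['tool_pos'];return T
def plan(p,yaw,n=None,T0=None,full=True):
    """row repeated n times from T0 (measured pose) to p,yaw; p is TCP. rows are simulated for the commands' semantics (shift then turn per row)"""
    T0=cur() if T0 is None else T0
    T1=pose(p,yaw); D=np.linalg.inv(T0)@T1
    rv=R.from_matrix(D[:3,:3]).as_rotvec()
    if n is None: n=int(np.ceil(max(np.linalg.norm(D[:3,3])*1.05/.040,np.degrees(np.linalg.norm(rv))/7.0,1)))
    Rr=R.from_rotvec(rv/n).as_matrix(); S=np.zeros((3,3));A=np.eye(3)
    for i in range(n): S+=A;A=A@Rr
    t=np.linalg.solve(S,D[:3,3])*100
    print('n',n,'row',np.round(t,2),np.round(np.degrees(rv/n),2),'total',np.round(D[:3,3]*100,2),np.round(np.degrees(rv),2))
    o=env.get_obs();print('t',round(o['time_s'],2),'F',o['force'].round(1),'w',round(o['grip_width'],4))
E
python3 - <<'E'
from h import *
plan([.461,-.261,.25],93.6,28)
T=cur()
for z in [.051,.07,.12,.17]:
    p=T@np.array([0,0,z,1]); print(z,proj('wrist0',p[:3]))
E
```

```text
n 28 row [-3.31 -1.36  0.15] [-0.    0.    2.57] total [-51.17 -78.65   4.26] [-7.000e-02  6.000e-02  7.186e+01]
t 0.15 F [0.3 0.3 0.2] w 0.0871
0.051 [247.03593577 245.58623248]
0.07 [247.15246924 233.03820818]
0.12 [247.36733448 209.90207154]
0.17 [247.50559807 195.01420367]
```

Request:
drive_tool --pt "-3.31 -1.36 0.15 0 0 2.57 1" --pt "-3.31 -1.36 0.15 0 0 2.57 1" --pt "-3.31 -1.36 0.15 0 0 2.57 1" --pt "-3.31 -1.36 0.15 0 0 2.57 1" --pt "-3.31 -1.36 0.15 0 0 2.57 1" --pt "-3.31 -1.36 0.15 0 0 2.57 1" --pt "-3.31 -1.36 0.15 0 0 2.57 1" --pt "-3.31 -1.36 0.15 0 0 2.57 1" --pt "-3.31 -1.36 0.15 0 0 2.57 1" --pt "-3.31 -1.36 0.15 0 0 2.57 1" --pt "-3.31 -1.36 0.15 0 0 2.57 1" --pt "-3.31 -1.36 0.15 0 0 2.57 1" --pt "-3.31 -1.36 0.15 0 0 2.57 1" --pt "-3.31 -1.36 0.15 0 0 2.57 1" --force 30

```text
time_s: 1.32
tool_pos: [0.4563, 0.2308, 0.271]
tool_rot: [180.0, -0.0, 129.3]
force: [0.8, 0.0, -0.7]
grip_width: 0.0867
```

Request:
drive_tool --pt "-3.31 -1.36 0.15 0 0 2.57 1" --pt "-3.31 -1.36 0.15 0 0 2.57 1" --pt "-3.31 -1.36 0.15 0 0 2.57 1" --pt "-3.31 -1.36 0.15 0 0 2.57 1" --pt "-3.31 -1.36 0.15 0 0 2.57 1" --pt "-3.31 -1.36 0.15 0 0 2.57 1" --pt "-3.31 -1.36 0.15 0 0 2.57 1" --pt "-3.31 -1.36 0.15 0 0 2.57 1" --pt "-3.31 -1.36 0.15 0 0 2.57 1" --pt "-3.31 -1.36 0.15 0 0 2.57 1" --pt "-3.31 -1.36 0.15 0 0 2.57 1" --pt "-3.31 -1.36 0.15 0 0 2.57 1" --pt "-3.31 -1.36 0.15 0 0 2.57 1" --pt "-3.31 -1.36 0.15 0 0 2.57 1" --pt "0 0 0 0 0 0 1" --pt "0 0 0 0 0 0 1"

```text
time_s: 2.65
tool_pos: [0.4582, -0.2626, 0.2501]
tool_rot: [-180.0, 0.0, 93.2]
force: [-0.8, -0.4, -0.3]
grip_width: 0.0872
```

```bash
python3 - <<'E'
from h import *
snap('wrist','w1'); plan([.461,-.261,.25],93.6)
for p in [(.461,-.261,.105),(.461,-.261,.069)]: print(proj('w1',p))
o=env.get_obs(); print(o['tool_pos'],o['tool_rot'])
E
```

```text
n 1 row [-0.05  0.18  0.  ] [-0.01 -0.04 -0.2 ] total [-0.05  0.18  0.  ] [-0.01 -0.04 -0.2 ]
t 2.7 F [ 0.7  0.2 -0.6] w 0.0871
[251.04834041 201.09808085]
[250.68492408 191.89599554]
[ 0.45917909 -0.26058057  0.25001172] [-1.79986296e+02 -3.53958615e-02  9.34003530e+01]
```

View pics/w1.png

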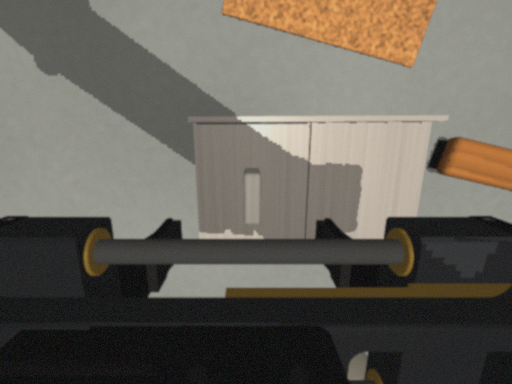

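Request:
drive_tool --pt "0.1 0.25 2.5 0 0 -0.2 1" --pt "0 0 2.5 0 0 0 1" --pt "0 0 2.5 0 0 0 1" --pt "0 0 2.0 0 0 0 1" --pt "0 0 1.0 0 0 0 1" --pt "0 0 0 0 0 0 1" --pt "0 0 0 0 0 0 1"

```text
time_s: 3.28
tool_pos: [0.4625, -0.2582, 0.1454]
tool_rot: [-180.0, -0.0, 93.8]
force: [0.1, 0.0, 0.5]
grip_width: 0.0867
```

```bash
python3 - <<'E'
from h import *
snap('wrist','w2');snap('side','s2'); plan([.4625,-.259,.145],93.6); crop('s2',200,60,360,200,4.5,'s2c')
E
```

```text
n 1 row [ 0.01 -0.06  0.16] [0.13 0.03 0.15] total [ 0.01 -0.06  0.16] [0.13 0.03 0.15]
t 3.38 F [0.1 0.3 0. ] w 0.0871
```

View pics/w2.png

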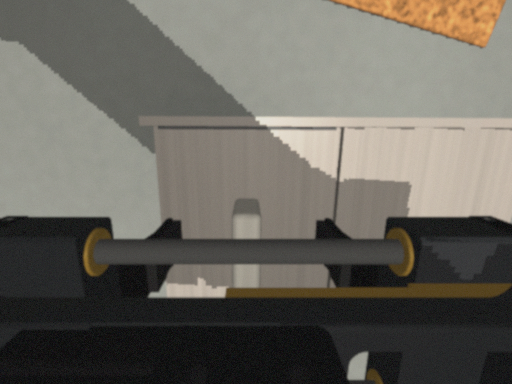

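View pics/s2c.png

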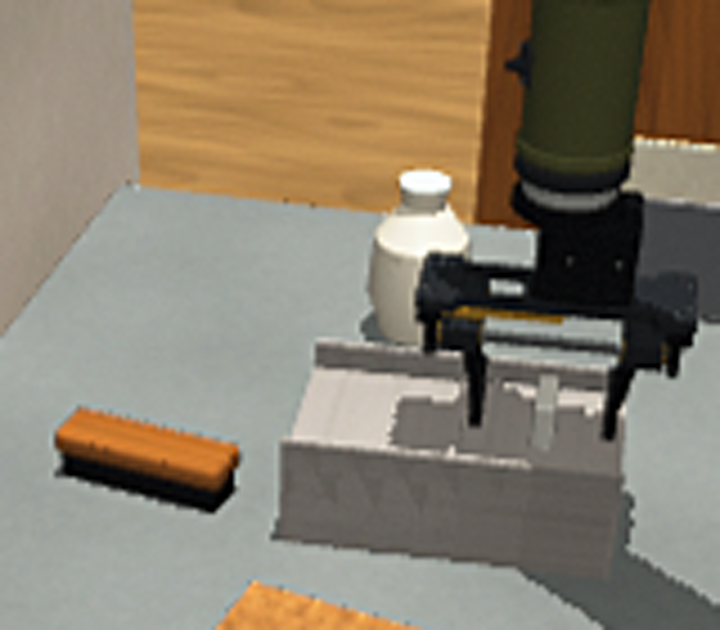

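Request:
drive_tool --pt "0 0 0 0 0 0 0" --pt "0 0 0 0 0 0 0" --pt "0 0 0 0 0 0 0" --pt "0 0 0 0 0 0 0" --pt "0 0 0 0 0 0 0" --pt "0 0 0 0 0 0 0" --pt "0 0 0 0 0 0 0" --pt "0 0 0 0 0 0 0" --force 35

```text
time_s: 4.05
tool_pos: [0.462, -0.2591, 0.1452]
tool_rot: [180.0, -0.0, 93.7]
force: [-0.5, 0.0, 0.3]
grip_width: 0.0415
```

Request:
drive_tool --pt "0 0 0 0 0 0 0" --pt "0 0 0 0 0 0 0" --pt "0 0 0 0 0 0 0" --pt "0 0 0 0 0 0 0" --pt "0 0 0 0 0 0 0" --pt "0 0 0 0 0 0 0" --pt "0 0 0 0 0 0 0"

```text
time_s: 4.63
tool_pos: [0.4619, -0.2591, 0.1452]
tool_rot: [-180.0, -0.0, 93.7]
force: [-0.2, 0.3, 1.0]
grip_width: 0.0156
```

Request:
drive_tool --pt "0 0 -0.5 0 0 0 0" --pt "0 0 -0.5 0 0 0 0" --pt "0 0 0 0 0 0 0" --pt "0 1.0 0 0 0 0 0" --pt "0 1.5 0 0 0 0 0" --pt "0 1.5 0 0 0 0 0" --pt "0 1.5 0 0 0 0 0" --pt "0 1.5 0 0 0 0 0" --pt "0 1.5 0 0 0 0 0" --pt "0 1.5 0 0 0 0 0" --pt "0 0.8 0 0 0 0 0" --pt "0 0.3 0 0 0 0 0" --pt "0 0 0 0 0 0 0" --pt "0 0 0 0 0 0 0"

```text
time_s: 5.8
tool_pos: [0.5729, -0.2522, 0.1552]
tool_rot: [180.0, 0.0, 93.7]
force: [1.4, -2.2, -2.3]
grip_width: 0.016
```

```bash
python3 - <<'E'
from h import *
snap('side','s3'); print(env.get_obs()['tool_pos']-[.462,-.2591,.1452]); crop('s3',200,60,360,200,4.5,'s3c')
E
```

```text
[0.11077808 0.00682425 0.01022047]
```

View pics/s3c.png

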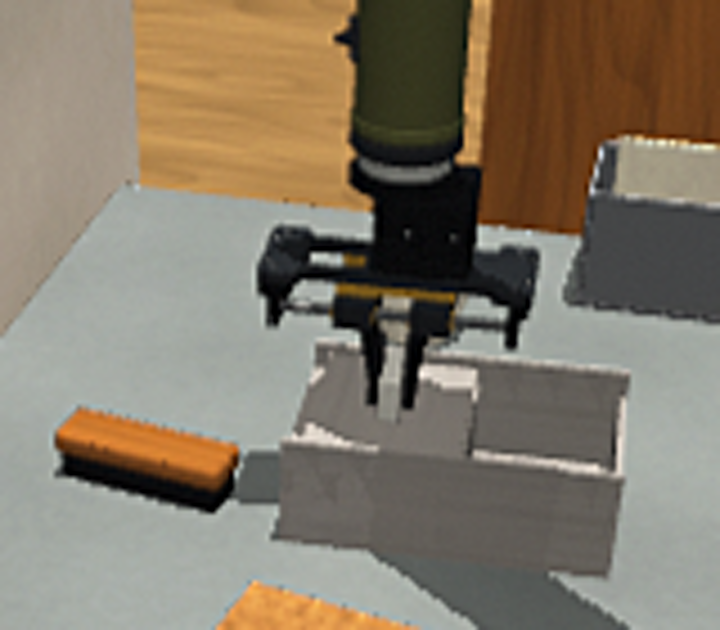

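Request:
drive_tool --pt "0 0 0.4 0 0 0 0" --pt "0 0 0 0 0 0 1" --pt "0 0 0 0 0 0 1" --pt "0 0 0 0 0 0 1" --pt "0 0 0 0 0 0 1" --pt "0 0 -1.0 0 0 0 1" --pt "0 0 -3 0 0 0 1" --pt "0 0 -4 0 0 0 1" --pt "0 0 -3 0 0 0 1" --pt "0 0 0 0 0 0 1"

```text
time_s: 6.68
tool_pos: [0.5754, -0.2539, 0.2695]
tool_rot: [179.3, 0.2, 93.7]
force: [0.3, -0.8, 0.9]
grip_width: 0.068
```

```bash
python3 - <<'E'
from h import *
print(env.get_obs()['tool_pos'])
plan([.543,.290,.25],185.5)
E
```

```text
[ 0.57539101 -0.25387743  0.26945372]
n 15 row [2.96 2.77 0.13] [ 0.02  0.05 -6.12] total [54.49  0.24  1.73] [  0.33   0.71 -91.82]
t 6.68 F [ 0.3 -0.8  0.9] w 0.068
```

Request:
drive_tool --pt "2.96 2.77 0.13 0 0 -6.12 1" --pt "2.96 2.77 0.13 0 0 -6.12 1" --pt "2.96 2.77 0.13 0 0 -6.12 1" --pt "2.96 2.77 0.13 0 0 -6.12 1" --pt "2.96 2.77 0.13 0 0 -6.12 1" --pt "2.96 2.77 0.13 0 0 -6.12 1" --pt "2.96 2.77 0.13 0 0 -6.12 1" --pt "2.96 2.77 0.13 0 0 -6.12 1" --pt "2.96 2.77 0.13 0 0 -6.12 1" --pt "2.96 2.77 0.13 0 0 -6.12 1" --pt "2.96 2.77 0.13 0 0 -6.12 1" --pt "2.96 2.77 0.13 0 0 -6.12 1" --pt "2.96 2.77 0.13 0 0 -6.12 1" --pt "2.96 2.77 0.13 0 0 -6.12 1" --pt "2.96 2.77 0.13 0 0 -6.12 1" --pt "0 0 0 0 0 0 1" --pt "0 0 0 0 0 0 1"

```text
time_s: 8.1
tool_pos: [0.5378, 0.2957, 0.2425]
tool_rot: [179.9, -0.0, -174.2]
force: [0.6, -0.6, -0.1]
grip_width: 0.0869
```

```bash
python3 - <<'E'
from h import *
snap('wrist','w4');snap('side','s4');snap('top','t4'); plan([.543,.290,.25],185.5)
o=env.get_obs(); print(o['tool_pos'],o['tool_rot'])
crop('w4',110,80,390,250,2.8,'w4c');crop('s4',245,125,355,200,7,'s4c')
E
```

```text
n 1 row [-0.17 -0.11 -0.76] [-0.03  0.07 -0.16] total [-0.17 -0.11 -0.76] [-0.03  0.07 -0.16]
t 8.25 F [ 0.7 -0.1  0.2] w 0.0872
[0.54121672 0.29095543 0.24239578] [-1.79968538e+02  7.41764614e-02 -1.74661835e+02]
```

View pics/w4c.png

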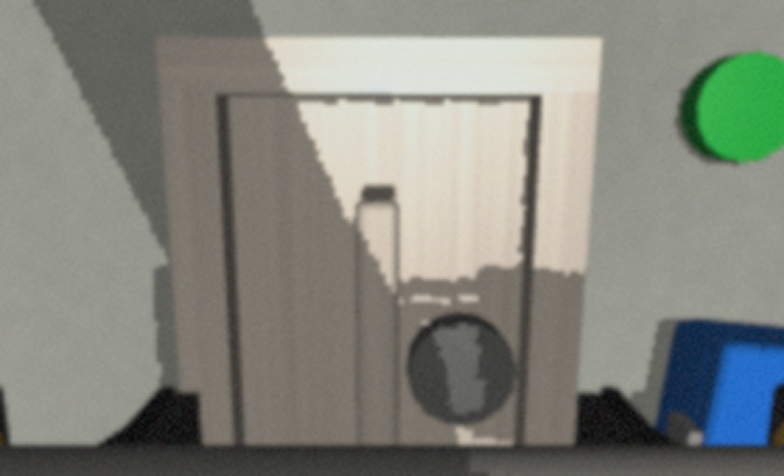

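View pics/s4c.png

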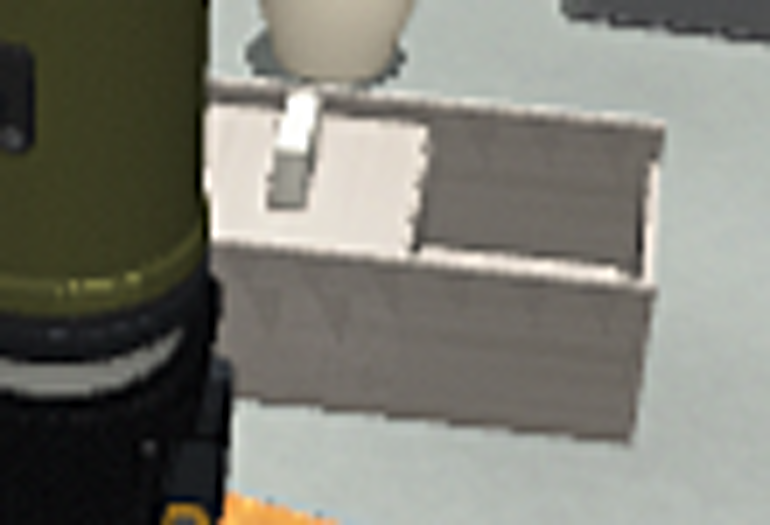

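```bash
python3 - <<'E'
from h import *
e=('w4',110+378/2.8-.3,80+204/2.8-.3)
x,er=tri(e,('side0',150+562/4.5-.4,240+138/4.5-.4)); print(x,er)
x,er=tri(e,('top0',135+261/4.7-.4,140+373/4.7-.4)); print(x,er)
for z in(.1,.104):
  q=onz(*e,z); a=np.radians(5.4); print(z,q,q+.052*np.array([np.cos(a),np.sin(a),0]))
f=onz('w4',110+378/2.8,80+430/2.8,.104)-onz('w4',110+378/2.8,80+230/2.8,.104);print(np.degrees(np.arctan2(f[1],f[0])))
# rim corners near side -> tray centre
for u,v in [(157,38),(602,38)]: print(onz('w4',110+u/2.8-.3,80+v/2.8-.3,.054))
E
```

```text
[0.49306553 0.28905912 0.10193117] [np.float64(0.00025620456471651113), np.float64(0.0002562045647165806)]
[0.49238503 0.28833889 0.09186538] [np.float64(0.0015348100698199198), np.float64(0.0015348100698199185)]
0.1 [0.49299247 0.28903579 0.1       ] [0.5447617  0.29392942 0.1       ]
0.104 [0.49261239 0.28904249 0.104     ] [0.54438161 0.29393612 0.104     ]
5.634648762229559
[0.44714276 0.20522557 0.054     ]
[0.43112693 0.36238521 0.054     ]
```

Request:
drive_tool --pt "-0.33 0.27 2 0 0 0 1" --pt "0 0 2.5 0 0 0 1" --pt "0 0 2.5 0 0 0 0.6" --pt "0 0 1.5 0 0 0 0.6" --pt "0 0 1.0 0 0 0 0.4" --pt "0 0 0 0 0 0 0" --pt "0 0 0 0 0 0 0" --pt "0 0 0 0 0 0 0" --pt "0 0 0 0 0 0 0" --force 50

```text
time_s: 9.0
tool_pos: [0.5442, 0.2957, 0.1485]
tool_rot: [179.9, 0.1, -174.5]
force: [-0.0, -0.7, 0.1]
grip_width: 0.048
```

```bash
python3 - <<'E'
from h import *
snap('side','s5'); plan([.544,.294,.147],185.5);crop('s5',150,200,320,350,4.5,'s5c')
E
```

```text
n 1 row [ 0.01 -0.17  0.13] [ 0.07  0.13 -0.02] total [ 0.01 -0.17  0.13] [ 0.07  0.13 -0.02]
t 9.05 F [-0.5 -0.2  0. ] w 0.0442
```

View pics/s5c.png

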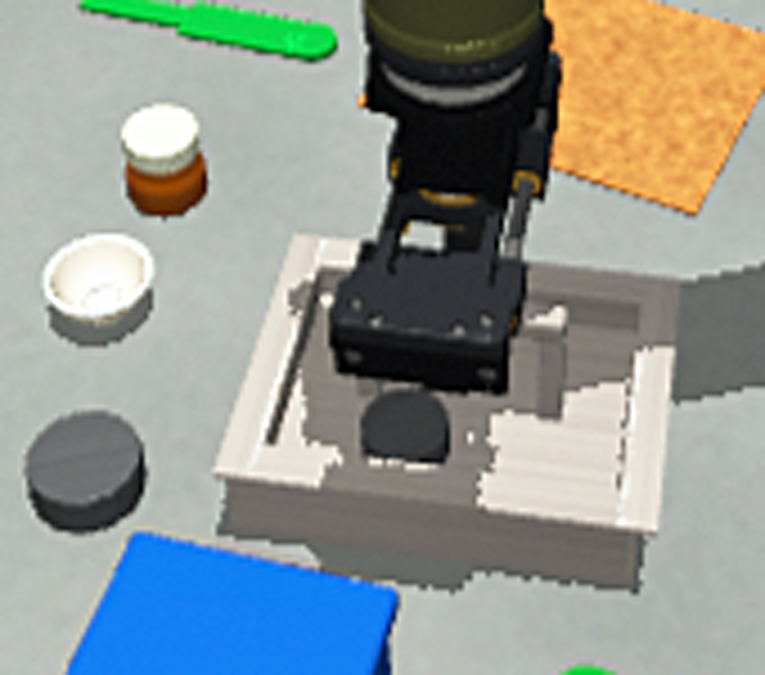

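Request:
drive_tool --pt "0 -0.1 0.1 0 0 0 0" --pt "0 0 0 0 0 0 0" --pt "0 0 0 0 0 0 0" --pt "0 0 0 0 0 0 0" --pt "0 0 0 0 0 0 0" --pt "0 0 0 0 0 0 0" --pt "0 0 0 0 0 0 0" --pt "0 0 0 0 0 0 0" --pt "0 0 0 0 0 0 0"

```text
time_s: 9.8
tool_pos: [0.5433, 0.2941, 0.1459]
tool_rot: [-180.0, -0.0, -174.5]
force: [-0.5, -2.6, 2.2]
grip_width: 0.013
```

Gripped. Lift slowly at first.

Request:
drive_tool --pt "0 0 -0.3 0 0 0 0" --pt "0 0 -0.6 0 0 0 0" --pt "0 0 -0.8 0 0 0 0" --pt "0 0 -1 0 0 0 0" --pt "0 0 -1 0 0 0 0" --pt "0 0 -1.2 0 0 0 0" --pt "0 0 -1.5 0 0 0 0" --pt "0 0 -1.5 0 0 0 0" --pt "0 0 -1.2 0 0 0 0" --pt "0 0 -0.7 0 0 0 0" --pt "0 0 0 0 0 0 0" --pt "0 0 0 0 0 0 0"

```text
time_s: 10.8
tool_pos: [0.5432, 0.2945, 0.2441]
tool_rot: [180.0, 0.0, -174.5]
force: [-0.3, 0.3, -3.7]
grip_width: 0.0138
```

```bash
python3 - <<'E'
from h import *
snap('side','s6'); print(env.get_obs()['tool_pos']); plan([.545,-.0097,.20],169.4);crop('s6',150,160,320,350,3.5,'s6c')
E
```

```text
[0.54286479 0.29430561 0.24320962]
n 9 row [-0.12 -3.39  0.48] [-0.   -0.01  1.79] total [  2.7  -30.28   4.33] [-0.03 -0.05 16.1 ]
t 10.85 F [-0.5 -0.2 -3.3] w 0.0135
```

View pics/s6c.png

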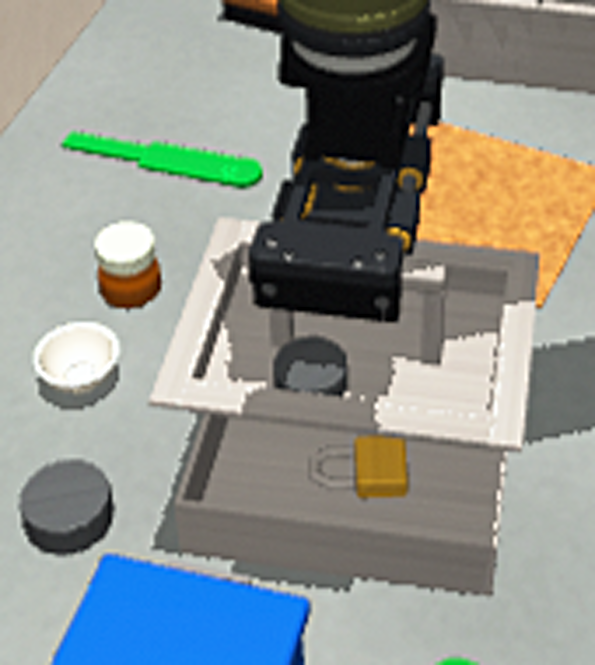

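Request:
drive_tool --pt "-0.02 -0.57 0 0 0 0.3 0" --pt "-0.05 -1.33 0 0 0 0.7 0" --pt "-0.07 -1.9 0 0 0 1 0" --pt "-0.07 -1.9 0 0 0 1 0" --pt "-0.07 -1.9 0 0 0 1 0" --pt "-0.07 -1.9 0 0 0 1 0" --pt "-0.07 -1.9 0 0 0 1 0" --pt "-0.07 -1.9 0 0 0 1 0" --pt "-0.07 -1.9 0 0 0 1 0" --pt "-0.07 -1.9 0 0 0 1 0" --pt "-0.07 -1.9 0 0 0 1 0" --pt "-0.07 -1.9 0 0 0 1 0" --pt "-0.07 -1.9 0 0 0 1 0" --pt "-0.07 -1.9 0 0 0 1 0" --pt "-0.07 -1.9 0 0 0 1 0" --pt "-0.07 -1.9 0 0 0 1 0" --pt "-0.05 -1.33 0 0 0 0.7 0" --pt "-0.02 -0.57 0 0 0 0.3 0" --pt "0 0 0 0 0 0 0"

```text
time_s: 12.43
tool_pos: [0.5434, -0.0107, 0.2439]
tool_rot: [-180.0, 0.0, 169.3]
force: [0.2, -0.1, -3.9]
grip_width: 0.0134
```

```bash
python3 - <<'E'
from h import *
snap('side','s7');snap('wrist','w7'); plan([.545,-.0097,.122],169.4);crop('s7',180,100,370,280,3.3,'s7c');print(env.get_obs()['tool_pos'])
E
```

```text
n 4 row [-0.04 -0.04  3.04] [ 0.02 -0.    0.04] total [-0.16 -0.18 12.17] [ 0.06 -0.01  0.15]
t 12.53 F [ 0.6 -0.7 -3.1] w 0.0134
[ 0.54373086 -0.00775547  0.24374975]
```

View pics/s7c.png

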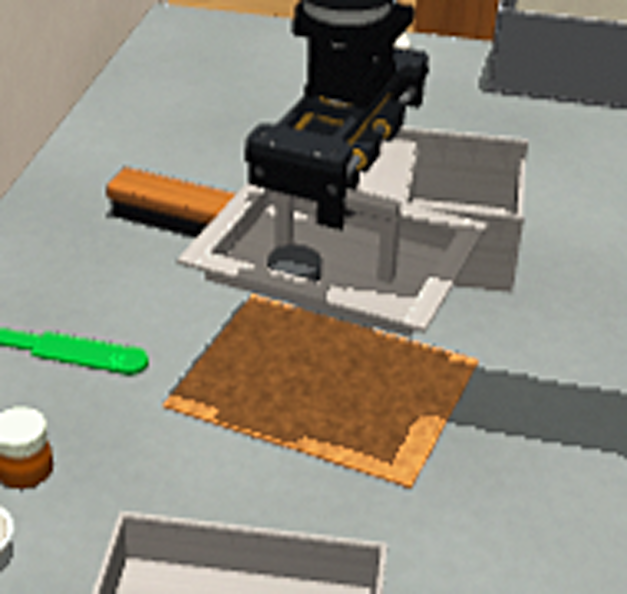

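View pics/w7.png

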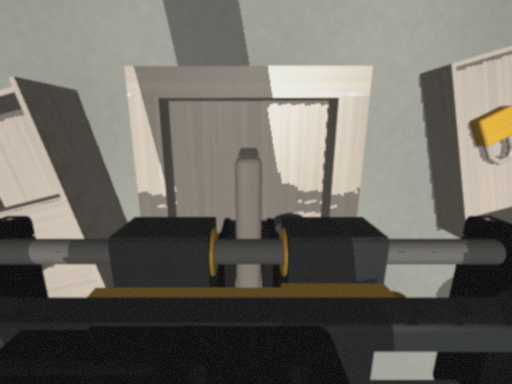

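Level and above the mat. Lower gently.

Request:
drive_tool --pt "-0.1 -0.15 1 0 0 0 0" --pt "0 0 1.5 0 0 0 0" --pt "0 0 2 0 0 0 0" --pt "0 0 2 0 0 0 0" --pt "0 0 1.5 0 0 0 0" --pt "0 0 1.2 0 0 0 0" --pt "0 0 1.0 0 0 0 0" --pt "0 0 0.7 0 0 0 0" --pt "0 0 0.4 0 0 0 0" --pt "0 0 0.3 0 0 0 0" --pt "0 0 0.2 0 0 0 0" --pt "0 0 0.2 0 0 0 0" --pt "0 0 0 0 0 0 0"

```text
time_s: 13.62
tool_pos: [0.5445, -0.0104, 0.1239]
tool_rot: [180.0, 0.0, 169.5]
force: [0.4, -0.1, -3.2]
grip_width: 0.0131
```

Request:
drive_tool --pt "0 0 0.15 0 0 0 0" --pt "0 0 0.1 0 0 0 0" --pt "0 0 0 0 0 0 0"

```text
time_s: 13.87
tool_pos: [0.5447, -0.0104, 0.1219]
tool_rot: [180.0, 0.0, 169.5]
force: [-0.8, 0.4, -0.7]
grip_width: 0.0131
```

Request:
drive_tool --pt "0 0 0 0 0 0 1" --pt "0 0 0 0 0 0 1" --pt "0 0 0 0 0 0 1" --pt "0 0 0 0 0 0 1" --pt "0 0 0 0 0 0 1" --pt "0 0 0 0 0 0 1" --pt "0 0 -1 0 0 0 1" --pt "0 0 -3 0 0 0 1" --pt "0 0 -4 0 0 0 1" --pt "0 0 -4 0 0 0 1" --pt "0 0 -3 0 0 0 1" --pt "0 0 0 0 0 0 1"

```text
time_s: 14.87
tool_pos: [0.5476, -0.0108, 0.2793]
tool_rot: [179.7, 0.7, 169.5]
force: [1.1, -0.7, -0.5]
grip_width: 0.0832
```

```bash
python3 - <<'E'
from h import *
snap('side','s8');snap('top','t8'); print(env.get_obs()['tool_pos']);crop('s8',180,180,340,350,3.5,'s8c');crop('t8',160,150,320,260,4.7,'t8c')
E
```

```text
[ 0.5450296  -0.01051868  0.27328843]
```

View pics/s8c.png

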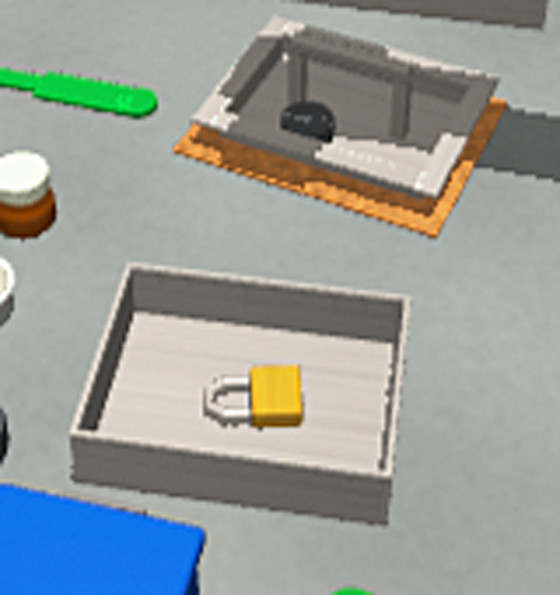

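View pics/t8c.png

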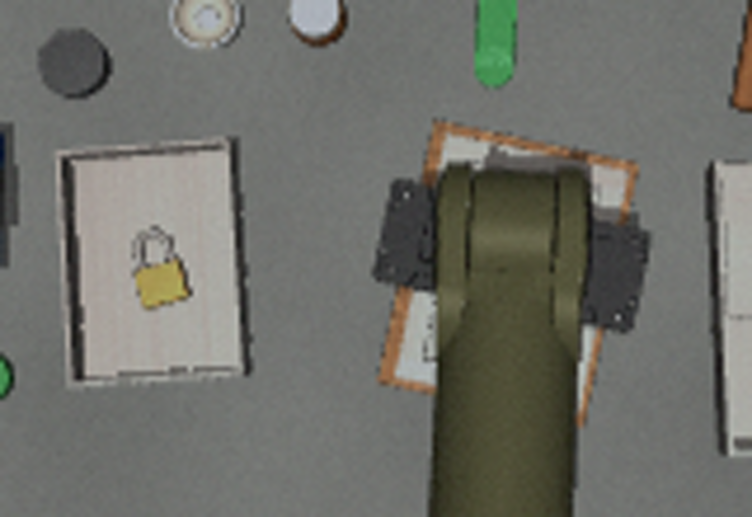

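```bash
python3 - <<'E'
from h import *
def t(u,v): return ('top0',160+u/4.7-.4,150+v/4.7-.4)
def s(u,v): return ('s8',180+u/3.5-.35,180+v/3.5-.35)
q=[onz(*t(u,v),.022) for u,v in [(132,264),(180,255),(189,296),(143,310)]]
print(np.mean(q,0)); 
for i,j in [(0,3),(1,2)]: print(np.degrees(np.arctan2(*(q[i]-q[j])[[1,0]])))
print(tri(t(161,278),s(275,388)))
crop('s8',230,275,275,310,16,'s8d');crop('t8',180,190,208,220,20,'t8d')
E
```

```text
[0.53008988 0.28551497 0.022     ]
15.550211739833927
14.3839688162647
(array([0.53154904, 0.28590691, 0.01845915]), [np.float64(0.0014163679908022378), np.float64(0.001416367990802168)])
```

View pics/s8d.png

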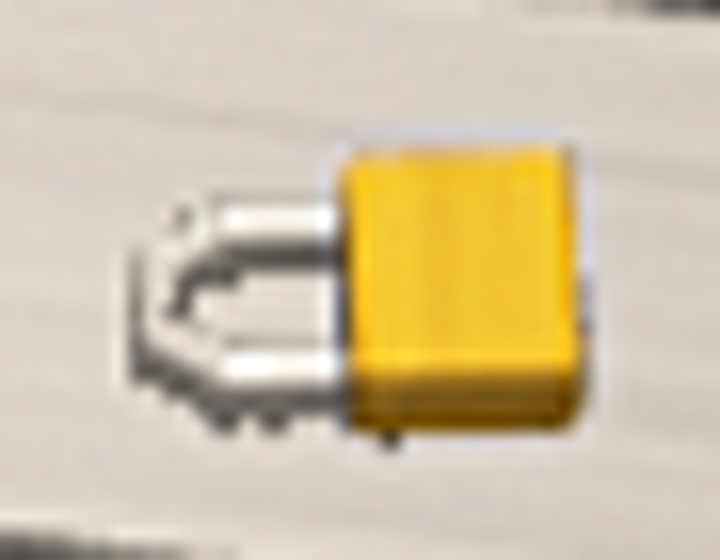

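View pics/t8d.png

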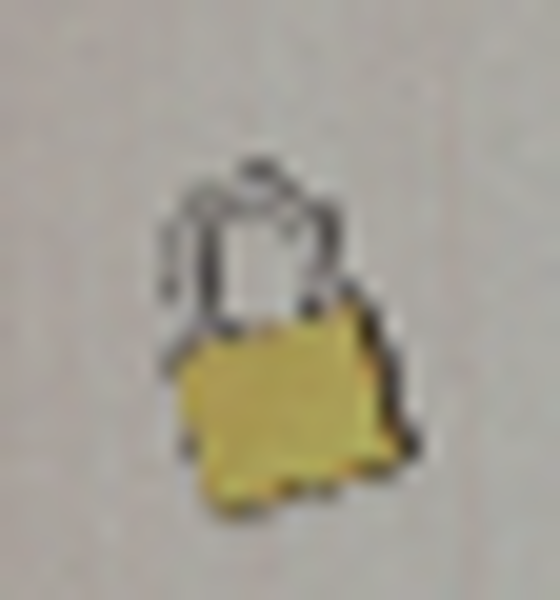

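```bash
python3 - <<'E'
from h import *
print(env.get_obs()['qpos']); plan([.531,.286,.18],194.5,11)
E
```

```text
[-27.67684319   6.0991452   28.04332078 100.80476208  -3.0430636
  73.61673238  80.57270502]
n 11 row [0.09 2.72 0.85] [ 0.    0.02 -2.27] total [ 6.82 28.88  9.35] [  0.05   0.22 -25.01]
t 14.97 F [-0.3  1.1 -2. ] w 0.0858
```

Request:
drive_tool --pt "0.09 2.72 0.85 0 0 -2.27 0.7" --pt "0.09 2.72 0.85 0 0 -2.27 0.7" --pt "0.09 2.72 0.85 0 0 -2.27 0.7" --pt "0.09 2.72 0.85 0 0 -2.27 0.7" --pt "0.09 2.72 0.85 0 0 -2.27 0.7" --pt "0.09 2.72 0.85 0 0 -2.27 0.7" --pt "0.09 2.72 0.85 0 0 -2.27 0.7" --pt "0.09 2.72 0.85 0 0 -2.27 0.7" --pt "0.09 2.72 0.85 0 0 -2.27 0.7" --pt "0.09 2.72 0.85 0 0 -2.27 0.7" --pt "0.09 2.72 0.85 0 0 -2.27 0.7" --pt "0 0 0 0 0 0 0.7" --pt "0 0 0 0 0 0 0.7"

```text
time_s: 16.05
tool_pos: [0.5283, 0.2896, 0.1765]
tool_rot: [180.0, -0.1, -165.2]
force: [0.7, -0.6, 0.4]
grip_width: 0.0608
```

```bash
python3 - <<'E'
from h import *
snap('wrist','w9'); plan([.531,.286,.18],194.5);print(env.get_obs()['tool_pos'])
snap('top','t9');crop('t9',190,140,320,260,4.7,'t9c')
crop('w9',130,60,390,260,3,'w9c')
for z in (.051,.07,.16): print(proj('w9',(cur()@[0,0,z,1])[:3]))
E
```

```text
n 1 row [-0.11 -0.18 -0.28] [-0.04 -0.04  0.12] total [-0.11 -0.18 -0.28] [-0.04 -0.04  0.12]
t 16.1 F [-0.1 -1.2 -0.7] w 0.0612
[0.52951733 0.28750333 0.17716118]
[240.62831044 247.47270346]
[241.40125677 234.72026696]
[243.58261472 198.73118492]
```

View pics/w9c.png

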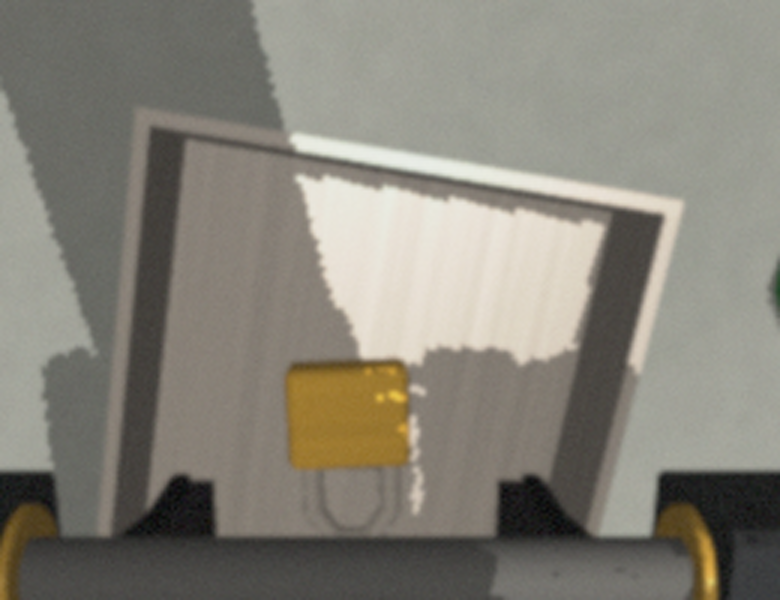

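View pics/t9c.png

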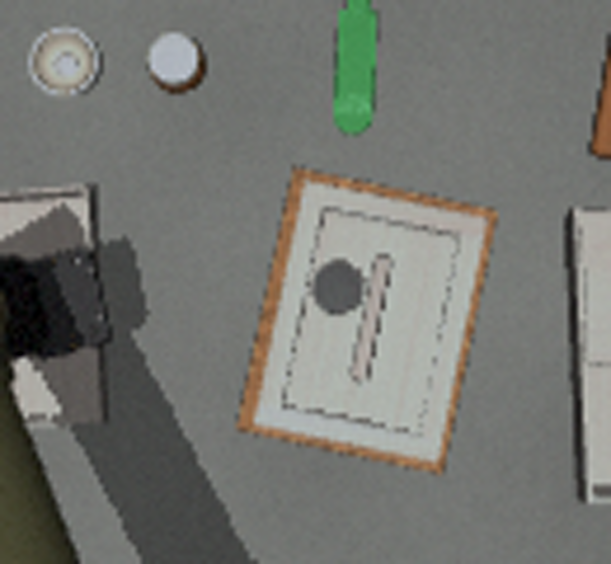

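```bash
python3 - <<'E'
from h import *
P=lambda u,v,z=.022: onz('w9',130+u/3-.33,60+v/3-.33,z)
q=[P(288,366),P(408,362),P(410,463),P(295,468)]
c=np.mean(q,0);print(c,np.linalg.norm(q[0]-q[1]),np.linalg.norm(q[1]-q[2]))
for i,j in [(3,0),(2,1)]: print(np.degrees(np.arctan2(*(q[i]-q[j])[[1,0]])))
for i,j in [(1,0),(2,3)]: print(np.degrees(np.arctan2(*(q[i]-q[j])[[1,0]]))-90)
plan(np.r_[c[:2],.077],194.5)
E
```

```text
[0.52793344 0.28834782 0.022     ] 0.03792938241897906 0.033544342046093925
17.424718563009492
16.818206803777908
16.714807436162445
17.38892423286768
n 3 row [0.06 0.09 3.35] [-0.02  0.   -0.  ] total [ 0.17  0.28 10.06] [-0.05  0.01 -0.01]
t 16.15 F [ 0.  -0.8  0.8] w 0.0607
```

Request:
drive_tool --pt "0.1 0.2 2.5 0 0 -2 0.7" --pt "0 0 2.5 0 0 0 0.7" --pt "0 0 2.5 0 0 0 0.7" --pt "0 0 1.5 0 0 0 0.7" --pt "0 0 0.7 0 0 0 0.7" --pt "0 0 0 0 0 0 0.7" --pt "0 0 0 0 0 0 0.7" --force 40

```text
time_s: 16.73
tool_pos: [0.5295, 0.2874, 0.0816]
tool_rot: [-180.0, 0.1, -163.6]
force: [0.6, 0.0, 0.6]
grip_width: 0.0608
```

```bash
python3 - <<'E'
from h import *
snap('wrist','w10');snap('side','s10');crop('s10',180,200,310,340,5,'s10c'); plan([.528,.288,.077],196.5);print(env.get_obs()['tool_pos'])
E
```

```text
n 1 row [0.19 0.04 0.55] [ 0.04  0.17 -0.07] total [0.19 0.04 0.55] [ 0.04  0.17 -0.07]
t 16.83 F [-0.1  0.3 -0.7] w 0.0608
[0.52990254 0.28814578 0.08247839]
```

View pics/w10.png

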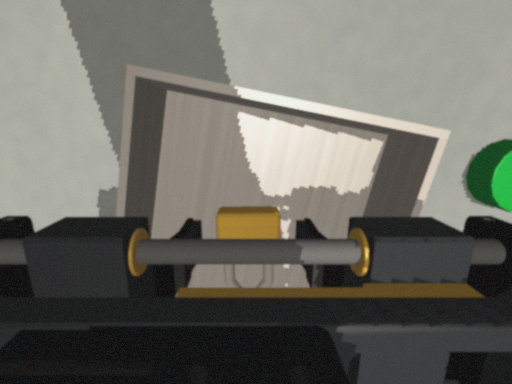

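View pics/s10c.png

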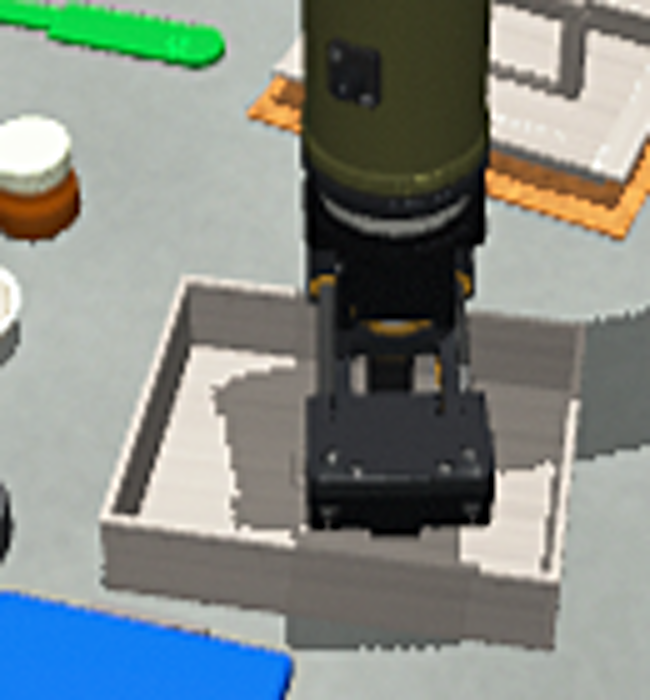

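Request:
drive_tool --pt "0.1 0 0.4 0 0 0 0.7" --pt "0 0 0 0 0 0 0.2" --pt "0 0 0 0 0 0 0" --pt "0 0 0 0 0 0 0" --pt "0 0 0 0 0 0 0" --pt "0 0 0 0 0 0 0" --pt "0 0 0 0 0 0 0" --pt "0 0 0 0 0 0 0"

```text
time_s: 17.5
tool_pos: [0.5278, 0.2877, 0.077]
tool_rot: [180.0, 0.0, -163.5]
force: [-0.4, -0.6, 1.7]
grip_width: 0.0395
```

Request:
drive_tool --pt "0 0 0 0 0 0 0" --pt "0 0 -0.5 0 0 0 0" --pt "0 0 -1.5 0 0 0 0" --pt "0 0 -3 0 0 0 0" --pt "0 0 -4 0 0 0 0" --pt "0 0 -4 0 0 0 0" --pt "0 0 -3 0 0 0 0" --pt "0 0 -1 0 0 0 0" --pt "0 0 0 0 0 0 0"

```text
time_s: 18.25
tool_pos: [0.529, 0.2884, 0.2503]
tool_rot: [179.9, 0.3, -163.5]
force: [0.0, 1.0, -1.3]
grip_width: 0.0396
```

```bash
python3 - <<'E'
from h import *
snap('side','s11');crop('s11',180,100,330,320,2.7,'s11c')
a=np.radians(3.6);ex=np.array([np.cos(a),np.sin(a)])
b=np.array([.5225,-.2555]) ; p=b-.075*ex; print(p)
plan([*p,.245],183.6,20)
E
```

```text
[ 0.447648   -0.26020929]
n 20 row [ 0.89 -2.63  0.01] [0.   0.   0.64] total [ 23.24 -50.28   0.16] [ 0.05  0.09 12.87]
t 18.3 F [-0.2  1.  -1. ] w 0.0397
```

View pics/s11c.png

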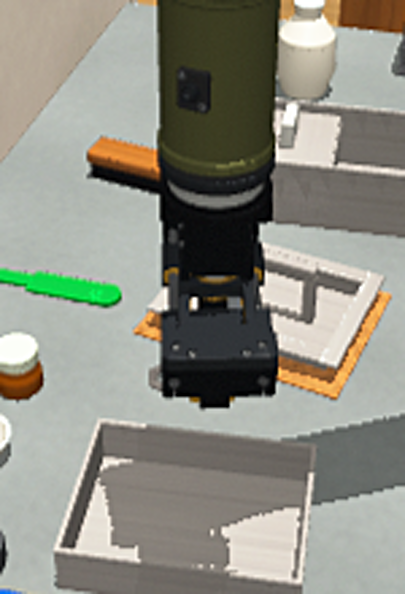

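Request:
drive_tool --pt "0.89 -2.63 0 0 0 0.64 0" --pt "0.89 -2.63 0 0 0 0.64 0" --pt "0.89 -2.63 0 0 0 0.64 0" --pt "0.89 -2.63 0 0 0 0.64 0" --pt "0.89 -2.63 0 0 0 0.64 0" --pt "0.89 -2.63 0 0 0 0.64 0" --pt "0.89 -2.63 0 0 0 0.64 0" --pt "0.89 -2.63 0 0 0 0.64 0" --pt "0.89 -2.63 0 0 0 0.64 0" --pt "0.89 -2.63 0 0 0 0.64 0" --pt "0.89 -2.63 0 0 0 0.64 0" --pt "0.89 -2.63 0 0 0 0.64 0" --pt "0.89 -2.63 0 0 0 0.64 0" --pt "0.89 -2.63 0 0 0 0.64 0" --pt "0.89 -2.63 0 0 0 0.64 0" --pt "0.89 -2.63 0 0 0 0.64 0" --pt "0.89 -2.63 0 0 0 0.64 0" --pt "0.89 -2.63 0 0 0 0.64 0" --pt "0.89 -2.63 0 0 0 0.64 0" --pt "0.89 -2.63 0 0 0 0.64 0"

```text
time_s: 19.97
tool_pos: [0.4459, -0.261, 0.2439]
tool_rot: [179.9, -0.3, -176.3]
force: [1.5, 0.0, -0.9]
grip_width: 0.0397
```

Request:
drive_tool --pt "0 0 0 0 0 0 0" --pt "0 0 0 0 0 0 0"

```text
time_s: 20.13
tool_pos: [0.4456, -0.2617, 0.2442]
tool_rot: [180.0, -0.3, -176.6]
force: [-0.1, 1.3, -1.9]
grip_width: 0.04
```

```bash
python3 - <<'E'
from h import *
snap('side','s12');crop('s12',200,40,360,200,4,'s12c');snap('wrist','w12')
plan([.4475,-.2605,.094],183.6); print(env.get_obs()['tool_pos'],env.get_obs()['qpos'])
E
```

```text
n 4 row [-0.02 -0.03  3.77] [ 0.02 -0.05  0.03] total [-0.08 -0.14 15.08] [ 0.09 -0.19  0.11]
t 20.23 F [-0.5  0.3 -1.6] w 0.0399
[ 0.44707217 -0.25935105  0.24477164] [-12.30886134   4.00677763  41.48235428 106.70922394  -2.78910389
  70.51552059 123.75568023]
```

View pics/s12c.png

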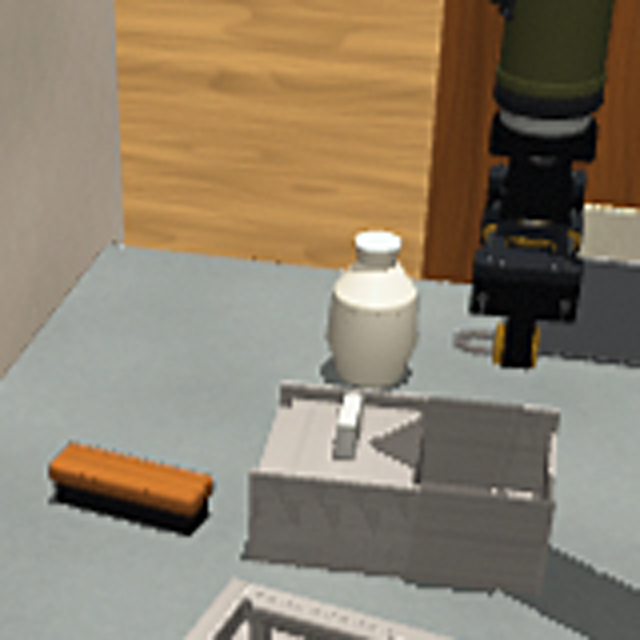

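View pics/w12.png

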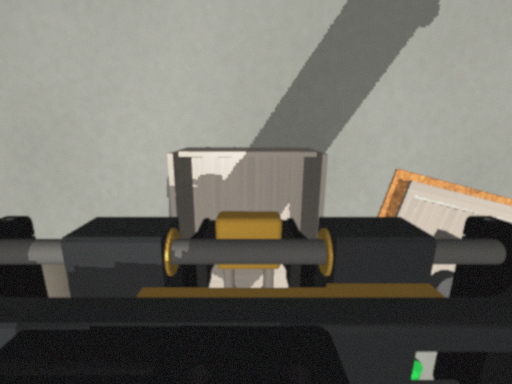

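Request:
drive_tool --pt "0 -0.05 2 0 0 0 0" --pt "0 0 3 0 0 0 0" --pt "0 0 3 0 0 0 0" --pt "0 0 3 0 0 0 0" --pt "0 0 2 0 0 0 0" --pt "0 0 1.2 0 0 0 0" --pt "0 0 0.6 0 0 0 0" --pt "0 0 0 0 0 0 0" --pt "0 0 0 0 0 0 0"

```text
time_s: 20.98
tool_pos: [0.4483, -0.261, 0.0993]
tool_rot: [-180.0, 0.0, -176.3]
force: [0.1, 0.4, -0.8]
grip_width: 0.0397
```

Request:
drive_tool --pt "0 0 0.4 0 0 0 0" --pt "0 0 0 0 0 0 0" --pt "0 0 0 0 0 0 0.7" --pt "0 0 0 0 0 0 0.7" --pt "0 0 0 0 0 0 0.7" --pt "0 0 0 0 0 0 0.7" --pt "0 0 0 0 0 0 0.7" --pt "0 0 -2 0 0 0 0.7" --pt "0 0 -4 0 0 0 0.7" --pt "0 0 -4 0 0 0 0.7" --pt "0 0 -4 0 0 0 0.7" --pt "0 0 -2 0 0 0 0.7" --pt "0 0 0 0 0 0 0.7"

```text
time_s: 22.07
tool_pos: [0.45, -0.2627, 0.2602]
tool_rot: [-179.8, 0.5, -176.3]
force: [0.6, 0.1, 0.2]
grip_width: 0.0607
```

```bash
python3 - <<'E'
from h import *
snap('side','s13');crop('s13',245,100,355,200,6,'s13c');snap('wrist','w13');crop('w13',130,100,360,260,3.2,'w13c')
o=env.get_obs();print(o['tool_pos'],o['tool_rot'])
# lid handle now
plan([.573,-.2525,.245],93.7)
E
```

```text
[ 0.4479548  -0.26118881  0.25533951] [ 1.79995048e+02  1.14991513e-01 -1.76319567e+02]
n 13 row [-0.8   0.71  0.08] [0.01 0.01 6.92] total [-12.53   0.06   1.06] [ 0.09  0.09 89.98]
t 22.17 F [-0.4  0.4 -0.2] w 0.0609
```

View pics/s13c.png

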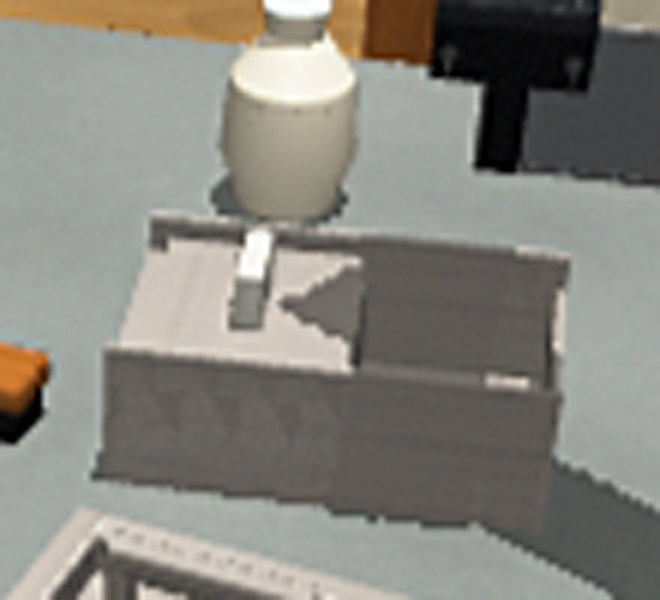

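View pics/w13c.png

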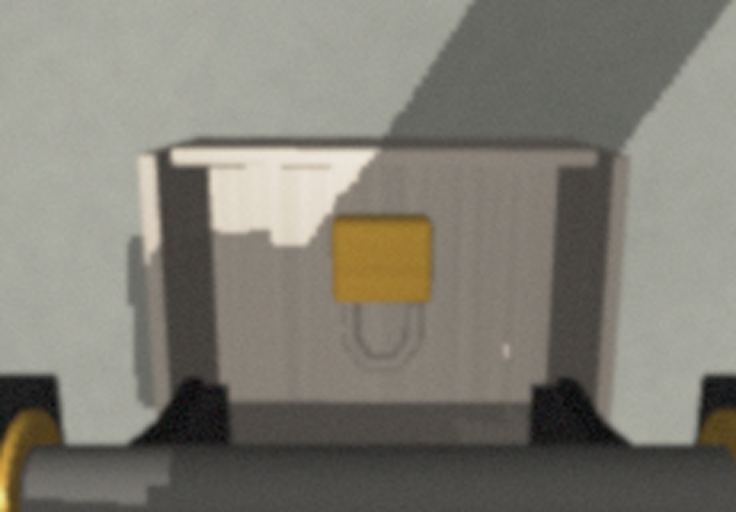

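Request:
drive_tool --pt "-0.8 0.71 0.08 0 0 6.92 1" --pt "-0.8 0.71 0.08 0 0 6.92 1" --pt "-0.8 0.71 0.08 0 0 6.92 1" --pt "-0.8 0.71 0.08 0 0 6.92 1" --pt "-0.8 0.71 0.08 0 0 6.92 1" --pt "-0.8 0.71 0.08 0 0 6.92 1" --pt "-0.8 0.71 0.08 0 0 6.92 1" --pt "-0.8 0.71 0.08 0 0 6.92 1" --pt "-0.8 0.71 0.08 0 0 6.92 1" --pt "-0.8 0.71 0.08 0 0 6.92 1" --pt "-0.8 0.71 0.08 0 0 6.92 1" --pt "-0.8 0.71 0.08 0 0 6.92 1" --pt "-0.8 0.71 0.08 0 0 6.92 1" --pt "0 0 0 0 0 0 1" --pt "0 0 0 0 0 0 1"

```text
time_s: 23.42
tool_pos: [0.5717, -0.253, 0.2422]
tool_rot: [-179.8, -0.0, 93.8]
force: [0.0, 1.2, -0.5]
grip_width: 0.0867
```

```bash
python3 - <<'E'
from h import *
snap('wrist','w14')
plan([.573,-.2525,.151],93.7); print(env.get_obs()['tool_pos'])
print(proj('w14',(.573,-.2525,.111)))
E
```

```text
n 3 row [0.01 0.05 3.05] [-0.06 -0.01  0.05] total [0.01 0.17 9.16] [-0.19 -0.04  0.14]
t 23.47 F [-0.6  0.2  0.6] w 0.087
[ 0.57164651 -0.25279603  0.24260168]
[249.89579049 206.64094446]
```

View pics/w14.png

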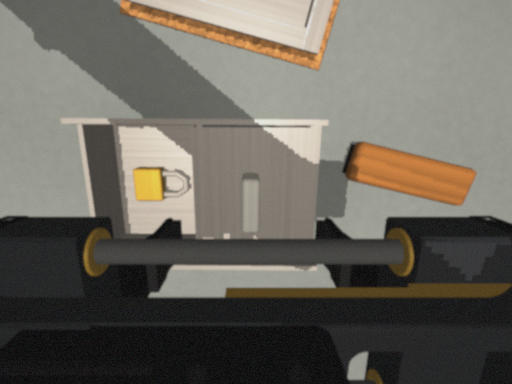

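Handle centred at (250,204), padlock visible in the well at (160,184). Descend and grip.

Request:
drive_tool --pt "0 0.15 2.5 0 0 0 1" --pt "0 0 2.5 0 0 0 0.7" --pt "0 0 2.5 0 0 0 0.6" --pt "0 0 1.2 0 0 0 0.5" --pt "0 0 0.5 0 0 0 0.4" --pt "0 0 0 0 0 0 0" --pt "0 0 0 0 0 0 0" --pt "0 0 0 0 0 0 0" --pt "0 0 0 0 0 0 0" --pt "0 0 0 0 0 0 0" --pt "0 0 0 0 0 0 0" --pt "0 0 0 0 0 0 0" --pt "0 0 0 0 0 0 0"

```text
time_s: 24.55
tool_pos: [0.5734, -0.2531, 0.1526]
tool_rot: [-179.9, -0.0, 93.7]
force: [1.2, 2.2, 6.4]
grip_width: 0.0157
```

Request:
drive_tool --pt "0 0 -0.3 0 0 0 0" --pt "0 0 -0.2 0 0 0 0" --pt "0 0 0 0 0 0 0" --pt "0 -1.0 0 0 0 0 0" --pt "0 -1.5 0 0 0 0 0" --pt "0 -1.5 0 0 0 0 0" --pt "0 -1.5 0 0 0 0 0" --pt "0 -1.5 0 0 0 0 0" --pt "0 -1.5 0 0 0 0 0" --pt "0 -1.4 0 0 0 0 0" --pt "0 -0.8 0 0 0 0 0" --pt "0 -0.3 0 0 0 0 0" --pt "0 -0.2 0 0 0 0 0" --pt "0 0 0 0 0 0 0" --pt "0 0 0 0 0 0 0"

```text
time_s: 25.8
tool_pos: [0.4626, -0.2598, 0.1573]
tool_rot: [-180.0, -0.0, 93.7]
force: [-0.8, 1.1, -3.8]
grip_width: 0.0155
```

Request:
drive_tool --pt "0 -0.1 0.3 0 0 0 0" --pt "0 0 0.3 0 0 0 0" --pt "0 0 0.3 0 0 0 0" --pt "0 0 0.2 0 0 0 0" --pt "0 0 0 0 0 0 0" --pt "0 0 0 0 0 0 0"

```text
time_s: 26.3
tool_pos: [0.462, -0.2599, 0.1465]
tool_rot: [180.0, -0.0, 93.7]
force: [0.9, 3.4, 0.7]
grip_width: 0.0153
```

Lid is down; release and retreat.

Request:
drive_tool --pt "0 0 0 0 0 0 1" --pt "0 0 0 0 0 0 1" --pt "0 0 0 0 0 0 1" --pt "0 0 0 0 0 0 1" --pt "0 0 0 0 0 0 1" --pt "0 0 -1 0 0 0 1" --pt "0 0 -3 0 0 0 1" --pt "0 0 -4 0 0 0 1" --pt "0 0 -4 0 0 0 1" --pt "0 0 -3 0 0 0 1" --pt "0 0 0 0 0 0 1" --pt "0 0 0 0 0 0 1"

```text
time_s: 27.3
tool_pos: [0.4622, -0.2609, 0.2987]
tool_rot: [179.7, 0.0, 93.7]
force: [0.5, 0.2, -0.4]
grip_width: 0.0842
```

```bash
python3 - <<'E'
from h import *
snap('side','s15');crop('s15',245,125,355,200,7,'s15c');snap('wrist','w15');snap('top','t15')
print(env.get_obs()['tool_pos'])
E
```

```text
[ 0.46075903 -0.25982064  0.29524826]
```

View pics/s15c.png

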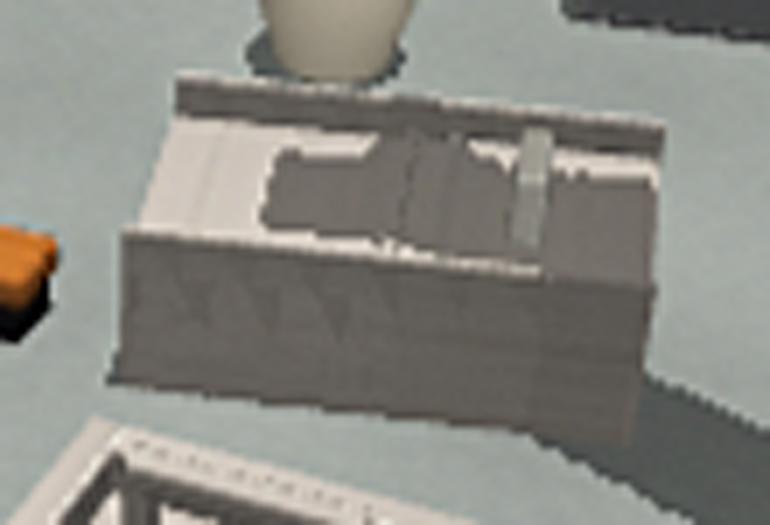

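View pics/w15.png

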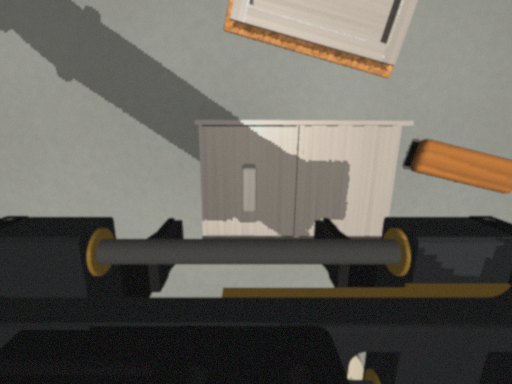

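View pics/t15.png

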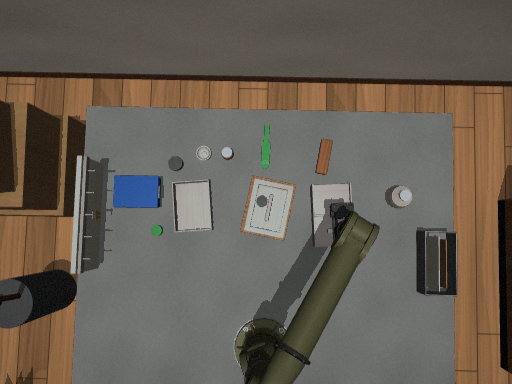

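View pics/s15.png

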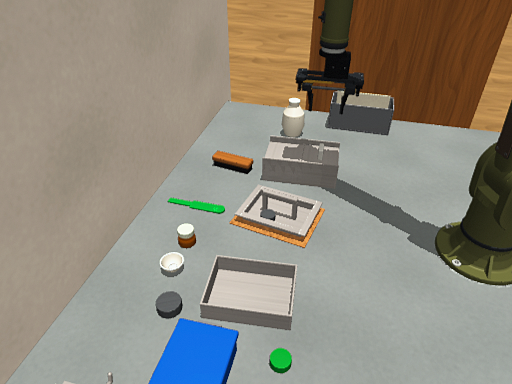

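```bash
python3 -c "
from cell import env
print(env.sign_off())"
```

```text
the job is handed in; nothing more can be done
None
```

The job is done and handed in at about 27.5 s of the 72 s allowed; the hand-in reports no verdict.

- **Lock box opened:** I lifted the lid over the ridge and slid it back about 111 mm.
- **Tray moved:** I lifted the top tray level with the small dark tin in it. It stands on the cork mat, centred to a few mm by the grip pose and lined up by eye. I left the green tin-like thing and the larger dark one alone.
- **Padlock stored:** I let it go about 15 mm above the well floor, because the gripper body could not go below the box's rails. The wrist pictures showed it lying flat in the well.
- **Lid closed:** I slid the lid shut and lowered it. The handle's pixels in the side view match the starting picture. The grip height was 0.1465 m, against 0.1466 m expected for the lid fully down.

In the last side and top pictures the tin is in the tray and the lower tray and bystanders look where they began. The gripper is open and clear of everything.

The views disagreed twice:
- **Padlock position:** the top and wrist views differed by about 3 mm and 2.5°. I used the wrist view, and the grip held.
- **Heights:** side-and-top triangulation came out mostly about 2 mm low against the text, and 5 mm or more low for the tray handle. A wrist reading brought the handle to within 2 mm.

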